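Pin the slide table of the profile tester for transport

ROBOT

A 6-joint arm with a two-finger parallel gripper is mounted at the origin on the work surface. World frame = base frame: x ahead of the robot, y to its left, z up, the work surface at z = 0. Lengths are in m, angles in rad, forces in N, time in s.
With the tool pointing down it reaches from about 0.375 to 0.925 m from the base axis. Payload 5.7 kg.
Tool frame: the origin (TCP) lies midway between the tips of the shut fingers; the grasp point (between the pads) lies 19 mm behind it; z points along the fingers, y is the line along which they close (so a half turn about z gives the same grasp; the last joint's range is limited). The gripper opens to 88 mm and grips with 3 to 60 N. Pads are 20 mm wide; open, the fingers measure 115 mm over their backs; the gripper's body (75 mm by 178 mm) begins 61 mm behind the grasp point.
Start: joints at [1.188, 0.359, 1.51, -0, 1.272, -0.115], TCP at [0.159, 0.579, 0.223] pointing down, gripper open.
Joint ranges: [-2.97, 2.97], [-1.01, 2.36], [0.21, 2.38], [-0.96, 4.11], [0.2, 2.71], [-2.98, 2.98]. Speed limits (rad/s): [2.39, 2.39, 3.14, 3.14, 3.14, 3.14].

INTERFACE

Orientations are given as a rotation vector (axis times angle).
In Python, from cell import ctrl, jaws, telemetry, snapshot gives the robot as it stands. The module is installed in compiled form; this text tells all that it offers. Calls block until the motion is done:
- ctrl.reach(position, orientation): joint-space move of the TCP to a pose.
- ctrl.move_l(position, v=0.15, frame=None, force_limit=None): straight line of the TCP; frame=None keeps the orientation; v is the mean speed in m/s. With force_limit (N) it stops when the force on the tool has changed by that much, and returns True; else False.
- ctrl.move_j(angles): joint-space move.
- jaws.set_gripper(opening): opening from 0.0 (shut) to 1.0 (fully open); the grip force is fixed at half the most; returns when the fingers have stopped.
- ctrl.dwell(seconds).
- ctrl.ik(position, orientation): joint angles nearest the present ones, or None.
- telemetry.get_obs(): the state.
- snapshot(name): name is "side" or "top"; returns a dict with "frame" (420x560x3 uint8, red, green, blue), "fovy" (degrees; the focal length in pixels is half the picture's height over the tangent of half this angle, whatever the lens; pixels are square), "cx", "cy" (the principal point, pixels), "T" (4x4, takes a point from camera to world coordinates). Camera axes: x right, y up, looking along -z (the intrinsics and any distortion apply to the point x, -y, -z); pixel columns grow to the right and rows downward; lengths in m; the calibration is good to about 2 mm. A picture is of the moment at which its call begins. There is no depth.
A pose or a line that the arm cannot do raises ctrl.Unreachable and nothing moves.
- ctrl.sign_off(): hands the job in; it is judged then, once.
The state is a dict: "time": time; "joint_positions": joint angles; "joint_velocities": joint speeds; "joint_torque": joint torques, N m; "ee_pos": TCP position; "tcp_rot": TCP orientation; "wrist_force": force on the tool from outside, world axes, zero at the start; "torque": the same for the moment, N m; "width": opening from 0.0 (shut) to 1.0 (fully open); "finger_force": force on a finger pad.
Only numpy, scipy, OpenCV 4.12 (cv2) and the standard library are available. Lean on these libraries where they do the work, as an engineer would, in place of code of your own. Each camera call takes 0.05 s, during which the arm holds its last target. There are 200 camera calls.

TASK

Lock the profile tester's slide table for transport. Push the sprung dust cap down, twist it anticlockwise off the lock socket and set it right way up in the accessory tray; then slide the table until the hole in its lug is over the socket, and push the transit pin down through both until its knob sits on the lug. Leave the other loose things on the plate where they are.

Things in the scene. Friction and masses are not known exactly. Their poses are not given: they have to be found in the camera images.
- socket (a point): Top centre of the lock socket: upright steel boss, 40 mm outside diameter, 26 mm tall, bore 24.6 mm, open 37 mm deep and more, two 6 mm studs on its sides. It stands on the front deck of the fixed white slide unit (210 x 400 mm), on a dark granite plate whose top is 60 mm above the desk. z up; x points from the boss to the table (away from the robot), y along the table's travel.
- column (a point): Top of the slide unit's steel column with its silver drive box, an obstacle 300 mm tall: 100 mm in x and -165 mm in y from the socket, the box reaching to y = -110 mm from the socket.
- cap_wing (a point): Centre of the grip wing on the sprung aluminium dust cap that covers the socket. Wing: 46 mm along its x, 12 mm thick (y), 19 mm tall (z), on a round cap 53 mm across, 0.1 kg; the cap's flat top is 9.5 mm below this point.
- cap_edge (a point): Centre of the cap's lower edge, 40 mm below the wing's centre. The cap's slots hook under the boss's studs; a sprung gasket pushes it up with about 5 N. To free it, push it down 5 mm (about 10 N; it bottoms at 5.5 mm), turn it 60 degrees anticlockwise seen from above, at which a stop ends the turn, and lift it straight up by 30 mm.
- slide_table (a joint): Position of the slide table along the slide unit's y, m. At -0.100 the hole in its lug is exactly over the socket; it starts between -0.022 and 0.022, stops are at -0.13 and 0.028. It stays where it is left; about 3 N moves it. The lug passes 3 mm above the boss, so the cap must be off first.
- lug_hole (a point): Centre of the 25 mm hole in the steel lug on the table's front, at the lug's upper face (13 mm above the boss top). The lug is 46 mm wide, 10 mm thick; the dark steel table behind it begins 40 mm from the hole in x, its top 8 mm above the lug, with a V-block and a shaft clamped on the far part of it (58 mm higher than the lug).
- post (a point): Grip post on the table for sliding it: upright aluminium pin, 16 mm across, 34 mm tall; this point is its mid-height. It moves with the table and stays 62 mm in x, 45 mm in y from the lug hole.
- pin_mid (a point): Middle of the transit pin: length 76 mm overall, a 20 mm steel shank 50 mm long with a knurled aluminium knob 36 mm across and 26 mm tall on its end. Its z runs along it from the shank's tip (38 mm one way) to the knob's top (38 mm the other way). It starts lying on the granite, shank tip and knob rim touching (axis 9 degrees up towards the knob), knob away from the robot or to its left; it can stand on its flat tip. 0.2 kg.
- pin_knob (a point): Centre of the transit pin's knob, 25 mm from pin_mid along z.
- pin_tip (a point): Centre of the flat end of the transit pin's shank.
- tray_in (a point): Centre of the inner floor of the accessory tray: fixed open grey box, 110 mm (its x) by 100 mm (y) outside, walls 4 mm thick and 22 mm tall overall, on the granite.
- vblock_mid (a point): Bystander: loose steel V-block, 46 x 46 x 32 mm; its centre.
- gauge_mid (a point): Bystander: loose double-ended plug gauge lying down, 100 mm long along its x, 22 mm thick; its centre.
- oil_mid (a point): Bystander: small white oil bottle standing by the plate's near edge, 32 mm across, 72 mm tall; its centre.
- ring_mid (a point): Bystander: loose steel setting ring lying flat, 44 mm across, 18 mm tall; its centre.
There are look-alikes about, which are no part of the job. What is shaped like the part that bears pin_mid but turquoise is not meant.

How it is judged:
On the way, in this order (a step that is already met when the one before it is completed fails the run):
1. the dust cap is twisted off and away from the socket (distance between cap_wing and socket above 0.09 m), for 0.2 s.
2. the lug's hole is over the socket (value of joint slide_table between -0.105 and -0.095 m), for 0.2 s.
3. the transit pin is through lug and socket (horizontal distance between pin_tip and socket below 0.004 m and z of pin_knob in the frame of socket below 0.029 m and angle between pin_mid's own z axis and vertical below 0.1 rad), for 0.2 s.
At the end, for the whole second after the job is handed in: The dust cap stands upright, wing up, on the tray's floor; the table is within 5 mm of the lock position; the transit pin stands in lug and socket, its tip within 4 mm of the socket's axis and its knob within 3 mm of the lug; cap and pin are at rest (all of step 2 and all of step 3 and x of cap_wing in the frame of tray_in between -0.035 and 0.035 m and y of cap_wing in the frame of tray_in between -0.03 and 0.03 m and z of cap_wing in the frame of tray_in between 0.034 and 0.046 m and angle between cap_wing's own z axis and vertical below 0.1 rad and linear speed of each of cap, pin below 0.02 m/s); the robot touches nothing.
It fails at once if the V-block is moved by more than 30 mm (distance of vblock_mid from where it was at the start of the episode above 0.03 m).
It fails at once if the plug gauge is moved by more than 30 mm (distance of gauge_mid from where it was at the start of the episode above 0.03 m).
It fails at once if the oil bottle is moved by more than 30 mm (distance of oil_mid from where it was at the start of the episode above 0.03 m).
It fails at once if the setting ring is moved by more than 30 mm (distance of ring_mid from where it was at the start of the episode above 0.03 m).
It also fails if it takes over 72 s, if anything falls off the work surface, if the arm or the gripper's body presses on something with over 40 N, if the wrist force passes 120 N, or if a joint passes its speed limit or range.

## Working session

There is one attempt and no reset: what is moved stays moved. The work goes in short steps, each a Python script; the robot and the scene stay as the last script left them, time stands still between calls to the robot, and variables do not carry over. Pictures are saved under pics/ and viewed, at most 10 in all, crops included, and the job is handed in when it is done.

```bash
mkdir -p pics
cat > h.py <<'E'
import numpy as np, cv2
from cell import ctrl, jaws, telemetry, snapshot
def cam(n):
    s=snapshot(n); return s
def save(s,f,crop=None,k=1):
    im=s["frame"][:,:,::-1]
    if crop: r0,r1,c0,c1=crop; im=im[r0:r1,c0:c1]
    if k!=1: im=cv2.resize(im,None,fx=k,fy=k,interpolation=cv2.INTER_CUBIC)
    cv2.imwrite("pics/"+f,im)
E
python3 - <<'E'
from h import *
for n in("top","side"):
    s=cam(n); save(s,n+"0.png",k=1.4)
    print({k:(v if k!="frame" else v.shape) for k,v in s.items()})
o=telemetry.get_obs(); print(o)
E
```

```text
{'frame': (420, 560, 3), 'fovy': 42.34944569874244, 'cx': 275.25528549892795, 'cy': 202.77169922812055, 'T': array([[-0.00901139,  0.99315863, -0.11642475,  0.26842602],
       [-0.99992737, -0.00801793,  0.00899858, -0.03002476],
       [ 0.00800353,  0.11649738,  0.99315875,  1.84756181],
       [ 0.        ,  0.        ,  0.        ,  1.        ]])}
{'frame': (420, 560, 3), 'fovy': 42.54149476688271, 'cx': 277.18058704609825, 'cy': 204.64950712657776, 'T': array([[ 0.97752589,  0.1370758 , -0.16016665,  0.23604659],
       [-0.21019356,  0.69204007, -0.69057889, -0.90601255],
       [ 0.01618008,  0.70872475,  0.70529954,  1.11363298],
       [ 0.        ,  0.        ,  0.        ,  1.        ]])}
{'time': 0.1, 'joint_positions': array([ 1.18790798e+00,  3.59431559e-01,  1.51131783e+00, -2.16585080e-05,
        1.27252254e+00, -1.15074415e-01]), 'joint_velocities': array([-0.00264664, -0.0027175 , -0.00379366, -0.00114975,  0.00099434,
        0.00318668]), 'joint_torque': array([ 2.03004688e-04, -5.16358709e+01, -2.71404701e+01,  6.74876757e-02,
        2.77323037e-02, -3.23378367e-05]), 'ee_pos': array([0.1585374 , 0.57802198, 0.22189694]), 'tcp_rot': array([-4.19362414e-01, -3.11307873e+00,  2.56415038e-03]), 'wrist_force': array([-0.28743129, -0.05231831, -0.08188945]), 'torque': array([-0.01659419, -0.04276944,  0.02080287]), 'finger_force': 0.0, 'width': 1.0020480821406677}
```

View pics/top0.png

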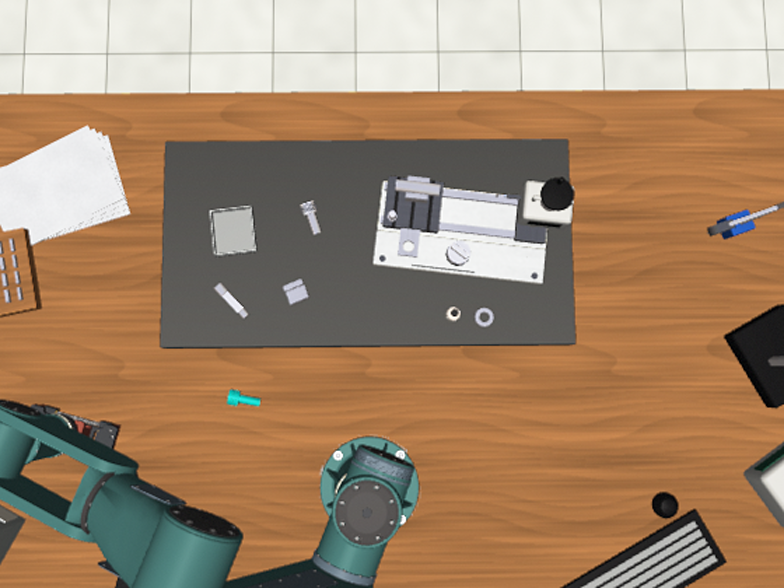

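View pics/side0.png

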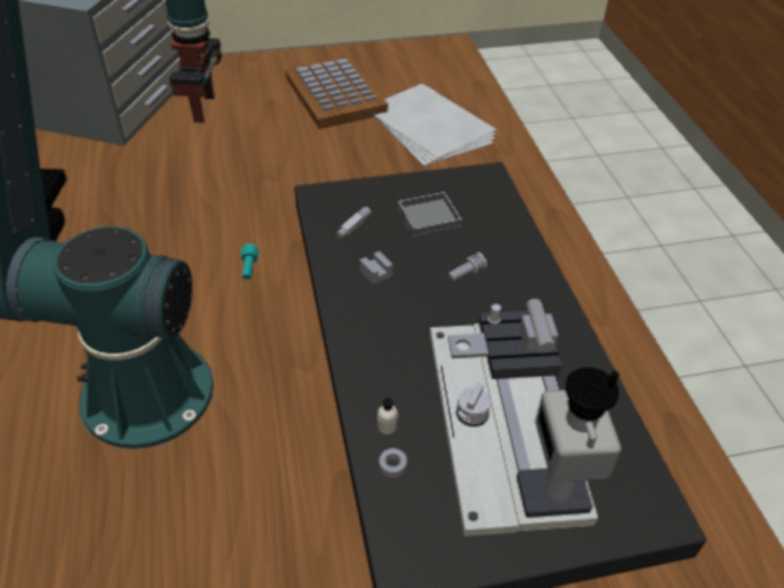

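Top view (shown at 1.4x): the cap is at (459,253), the lug hole at (409,246), the post at (392,216), the tray at (233,230), and the steel pin at (311,217) with its knob away from the robot. The bystanders are the gauge (231,300), V-block (295,291), oil bottle (453,313) and ring (484,317). There are two pin candidates: the steel one at (311,217) on the granite, and the turquoise one at (243,398) on the desk. The steel one fits the description, and I'll confirm it in a crop.

Run:
```python
from h import *
t=cam("top")["frame"][:,:,::-1]; s=cam("side")["frame"][:,:,::-1]
R=lambda im,k:cv2.resize(im,None,fx=k,fy=k,interpolation=cv2.INTER_CUBIC)
a=R(t[120:210,260:420],5)           # 800x450 top slide
cv2.imwrite("pics/a.png",a)
b=np.hstack([R(t[130:180,200:250],8),R(s[175:205,315:365],8)[:,:400][:400].copy() if 0 else R(s[170:220,310:360],8)])
cv2.imwrite("pics/b.png",b)
c=R(s[205:315,300:400],5); cv2.imwrite("pics/c.png",c)
```

```text
(no output)
```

View pics/a.png

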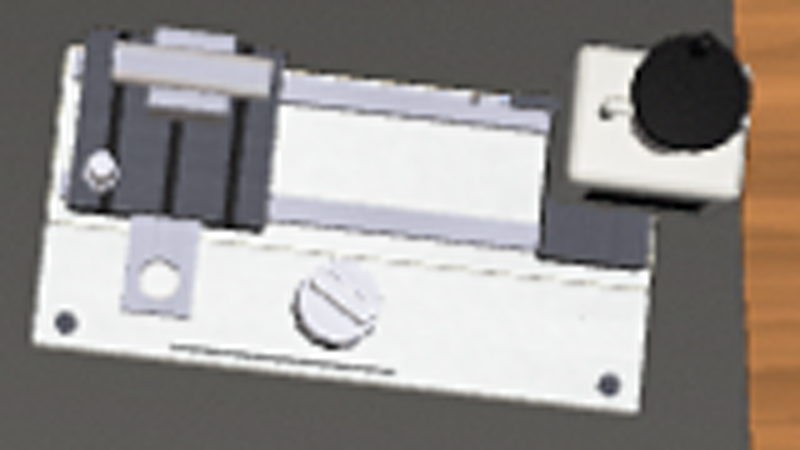

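View pics/b.png

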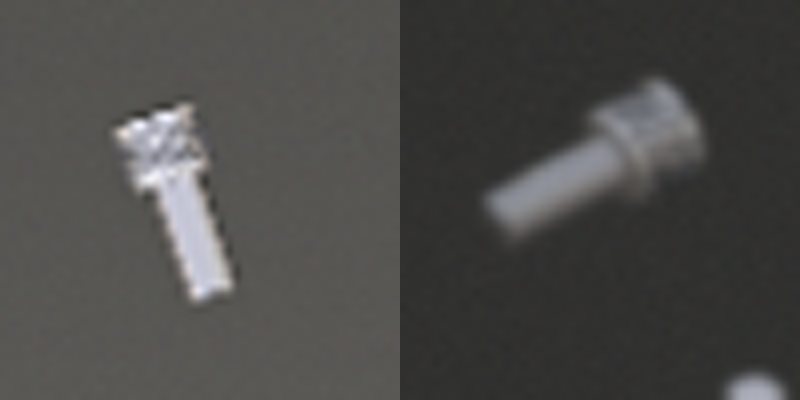

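View pics/c.png

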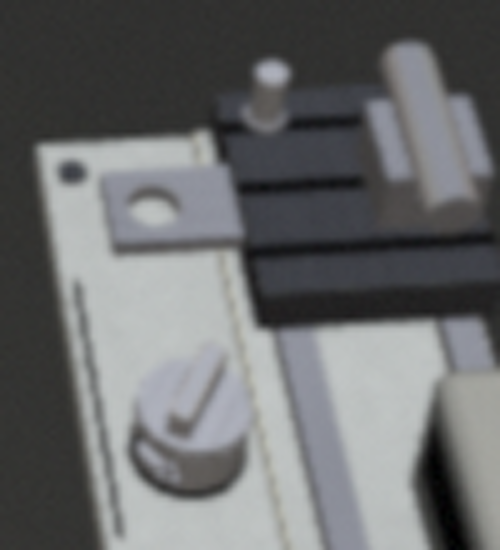

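The crops confirm that the steel pin is the right one: grey shank and knurled knob, tip at b(212,295), knob end at b(153,117). They also show the wing running from upper left to lower right, the lug hole at a(157,279), and the post at a(101,170). Next I triangulate.

```bash
cat >> h.py <<'E'
CAMS={}
def ray(n,u,v):
    s=CAMS.setdefault(n,snapshot(n)) if n not in CAMS else CAMS[n]
    f=210/np.tan(np.radians(s["fovy"])/2)
    d=s["T"][:3,:3]@np.array([(u-s["cx"])/f,-(v-s["cy"])/f,-1]); return s["T"][:3,3],d/np.linalg.norm(d)
def onz(n,u,v,z):
    o,d=ray(n,u,v); return o+d*(z-o[2])/d[2]
def tri(pt,ps):
    A=np.zeros((3,3));b=np.zeros(3);R=[ray("top",*pt),ray("side",*ps)]
    for o,d in R: P=np.eye(3)-np.outer(d,d);A+=P;b+=P@o
    X=np.linalg.solve(A,b); return X,[round(1e3*np.linalg.norm(np.cross(d,X-o)),1) for o,d in R]
E
python3 - <<'E'
from h import *
np.set_printoptions(precision=4,suppress=True)
a=lambda u,v:(260+(u+.5)/5-.5,120+(v+.5)/5-.5)
c=lambda u,v:(300+(u+.5)/5-.5,205+(v+.5)/5-.5)
b=lambda u,v:(200+(u+.5)/8-.5,130+(v+.5)/8-.5)
d=lambda u,v:(310+(u-400+.5)/8-.5,170+(v+.5)/8-.5)
for n,p,q in [("hole",(157,279),(153,207)),("posttop",(103,158),(272,72)),("bolt",(65,322),(72,173)),("captop",(340,302),(193,402)),
 ("lugcornNL",(122,311),(114,250))]:
    print(n,*tri(a(*p),c(*q)))
print("pintip",*tri(b(212,295),d(505,218)),onz("top",*b(212,295),.070))
print("pinknobend",*tri(b(153,117),d(685,115)),onz("top",*b(153,117),.082),onz("side",*d(685,115),.082))
for p in [(33,343),(640,410),(47,222),(648,287)]: print("edge",onz("top",*a(*p),.085)[:2])
# tray
k=1/1.4
for n,L in (("top",[(210,209),(252,206),(257,253),(214,256)]),("side",[(399,205),(445,194),(461,215),(416,232)])):
    print(n,[onz(n,u*k,v*k,.082)[:2] for u,v in L])
for n,u,v,z in [("oil",453,313,.13),("ring",484,317,.078),("vb",295,291,.09),("gauge",231,300,.075)]: print(n,onz("top",u*k,v*k,z)[:2])
print("plate",[onz("top",u*k,v*k,.06)[:2] for u,v in [(165,141),(568,140),(575,343),(161,346)]],[onz("side",u*k,v*k,.06)[:2] for u,v in [(297,186),(503,164),(703,540)]])
E
```

```text
hole [ 0.5589 -0.0972  0.1197] [np.float64(0.6), np.float64(0.6)]
posttop [ 0.6273 -0.0619  0.1648] [np.float64(2.4), np.float64(2.4)]
bolt [ 0.5366 -0.0377  0.0836] [np.float64(0.8), np.float64(0.8)]
captop [ 0.5431 -0.215   0.1219] [np.float64(0.2), np.float64(0.2)]
lugcornNL [ 0.5481 -0.076   0.0646] [np.float64(0.7), np.float64(0.7)]
pintip [0.6003 0.1156 0.076 ] [np.float64(1.6), np.float64(1.6)] [0.5998 0.1163 0.07  ]
pinknobend [0.6717 0.1389 0.0908] [np.float64(1.1), np.float64(1.1)] [0.6726 0.1399 0.082 ] [0.6765 0.1479 0.082 ]
edge [ 0.5235 -0.0167]
edge [ 0.4759 -0.4145]
edge [ 0.6041 -0.0265]
edge [ 0.5576 -0.4225]
top [array([0.6571, 0.3671]), array([0.6636, 0.268 ]), array([0.5509, 0.255 ]), array([0.5446, 0.3558])]
side [array([0.5465, 0.345 ]), array([0.655 , 0.3633]), array([0.6696, 0.2863]), array([0.5616, 0.2506])]
oil [ 0.402  -0.1985]
ring [ 0.396 -0.276]
vb [0.4595 0.1645]
gauge [0.4411 0.3157]
plate [array([0.8303, 0.4837]), array([ 0.8264, -0.4933]), array([ 0.3342, -0.4915]), array([0.3357, 0.4809])] [array([0.3401, 0.483 ]), array([0.8296, 0.4756]), array([ 0.8232, -0.489 ])]
```

```bash
cat >> h.py <<'E'
from scipy.spatial.transform import Rotation as Ro
YAW=-0.118; UX=np.array([np.cos(YAW),np.sin(YAW),0]); UY=np.array([-np.sin(YAW),np.cos(YAW),0])
def down(psi):   # tool z down, closing line at angle psi
    y=np.array([np.cos(psi),np.sin(psi),0]); z=np.array([0,0,-1.]); return Ro.from_matrix(np.c_[np.cross(y,z),y,z]).as_rotvec()
def st(m=""):
    o=telemetry.get_obs(); print(m,"t%.1f"%o["time"],"p",o["ee_pos"].round(4),"F",o["wrist_force"].round(1),"Mz %.2f"%o["torque"][2],"w %.3f ff %.1f"%(o["width"],o["finger_force"]),"j6 %.2f"%o["joint_positions"][5]); return o
E
python3 - <<'E'
from h import *
a=lambda u,v:(260+(u+.5)/5-.5,120+(v+.5)/5-.5)
c=lambda u,v:(300+(u+.5)/5-.5,205+(v+.5)/5-.5)
for n,p,q,z in [("top",a(307,283),a(368,322),.122),("side",c(180,425),c(215,355),.141)]:
    P=onz(n,*p,z);Q=onz(n,*q,z);D=P-Q;print(n,P,Q,np.linalg.norm(D),np.degrees(np.arctan2(D[1],D[0]))%180)
for w in (55,60):
  for s in (90,-90):
    for t in (0,60): print(w,s,t,ctrl.ik([.543,-.215,.2],down(np.radians(w+s+t))))
E
```

```text
top [ 0.55581171 -0.19399316  0.122     ] [ 0.53007251 -0.23283394  0.122     ] 0.046595203315920874 56.468170703516755
side [ 0.52771245 -0.23922204  0.141     ] [ 0.55435714 -0.20504891  0.141     ] 0.04333291804343422 52.05656577139919
55 90 0 None
55 90 60 [-0.49526052  0.35710998  1.57354596  0.          1.21093671  2.20999982]
55 -90 0 [-4.95260517e-01  3.57109982e-01  1.57354596e+00 -4.44089210e-16
  1.21093671e+00  1.15604721e-01]
55 -90 60 [-4.95260517e-01  3.57109982e-01  1.57354596e+00 -4.44089210e-16
  1.21093671e+00 -9.31592830e-01]
60 90 0 None
60 90 60 [-0.49526052  0.35710998  1.57354596  0.          1.21093671  2.12273336]
60 -90 0 [-0.49526052  0.35710998  1.57354596  0.          1.21093671  0.02833826]
60 -90 60 [-4.95260517e-01  3.57109982e-01  1.57354596e+00 -4.44089210e-16
  1.21093671e+00 -1.01885929e+00]
```

Run:
```python
from h import *
psi=np.radians(-34)
jaws.set_gripper(0.36)
ctrl.reach([.543,-.215,.26],down(psi)); st("above")
ctrl.move_l([.543,-.215,.150],v=.15)
hit=ctrl.move_l([.543,-.215,.112],v=.02,force_limit=4); o=st("touch %s"%hit)
z=o["ee_pos"][2]
ctrl.move_l([.543,-.215,z+.0015],v=.03)
jaws.set_gripper(0.0); st("closed")
save(cam("side"),"d.png",(190,330,280,420),5)
```

```text
above t4.5 p [ 0.5432 -0.2142  0.2599] F [ 0.3  0.3 -0.4] Mz -0.01 w 0.360 ff 0.0 j6 0.10
touch True t6.9 p [ 0.543  -0.215   0.1153] F [ 0.2 -0.9  4.9] Mz -0.01 w 0.358 ff 2.4 j6 0.10
closed t7.6 p [ 0.5422 -0.2144  0.1166] F [-2.1  0.9  3.9] Mz -0.13 w 0.136 ff 29.9 j6 0.10
```

View pics/d.png

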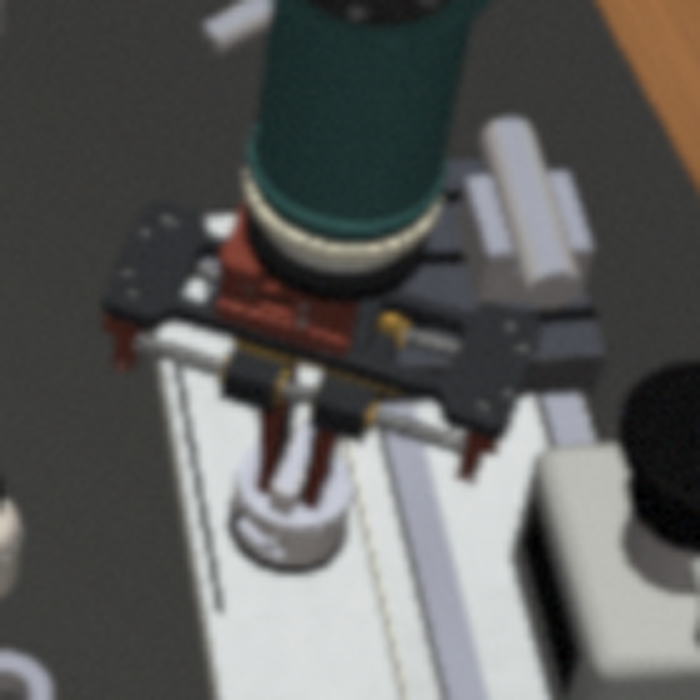

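The fingers hold the wing: the width reads 12 mm, and the picture shows both red fingers astride it. Now push, twist and lift.

Run:
```python
from h import *
p=[.5424,-.2146]
hit=ctrl.move_l([*p,.1105],v=.02,force_limit=16); o=st("pushed %s"%hit)
z=min(o["ee_pos"][2],.1112) if hit else .1105
for d in (20,40,55,61):
    ctrl.move_l([*p,z],v=.03,frame=down(np.radians(-34+d))); st("turn %d"%d)
```

```text
pushed True t8.0 p [ 0.5423 -0.2148  0.1117] F [-1.4  0.4  7.3] Mz -0.10 w 0.137 ff 32.0 j6 0.10
turn 20 t8.5 p [ 0.5435 -0.2152  0.1121] F [-0.2 -0.5  8. ] Mz 0.13 w 0.135 ff 31.9 j6 -0.25
turn 40 t9.0 p [ 0.5438 -0.2154  0.1122] F [ 0.8 -0.1  6.2] Mz 0.05 w 0.133 ff 31.9 j6 -0.60
turn 55 t9.4 p [ 0.5438 -0.2154  0.1121] F [0.6 0.3 7.2] Mz 0.09 w 0.137 ff 31.9 j6 -0.86
turn 61 t9.7 p [ 0.5441 -0.2155  0.1122] F [ 1.6 -0.2  7.4] Mz -0.31 w 0.136 ff 31.5 j6 -0.97
```

Run:
```python
from h import *
f=down(np.radians(-34+60)); p=[.5438,-.2153]
hit=ctrl.move_l([*p,.135],v=.04,force_limit=18); o=st("lift %s"%hit)
if not hit: ctrl.move_l([*p,.250],v=.12); st("up")
save(cam("side"),"e.png",(150,330,280,420),4)
```

```text
lift True t10.0 p [ 0.5443 -0.2154  0.1193] F [-0.7 -0.3  7.6] Mz -0.30 w 0.135 ff 31.7 j6 -0.97
```

View pics/e.png

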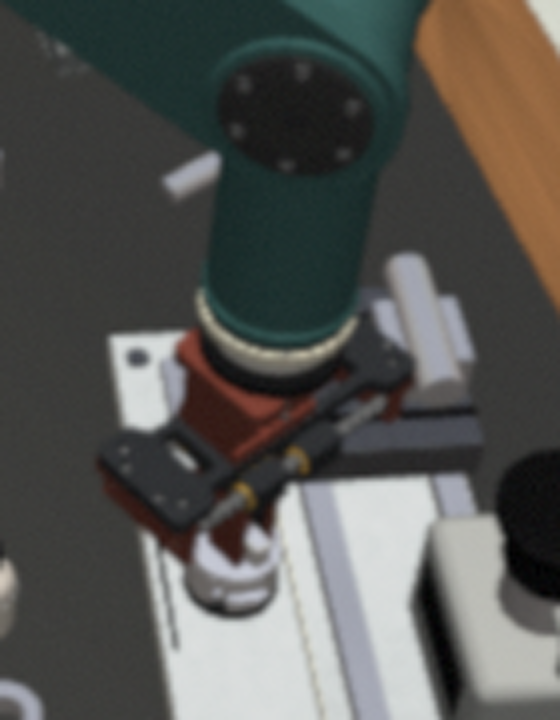

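Crop: the fingers are still on the wing, the cap is turned, and it is still about the boss. The force is still upwards, so the spring isn't hooked and the stop may have come from a transient. I'll continue slowly.

Run:
```python
from h import *
p=[.5441,-.2154]
st("now")
for z in (.121,.123,.126):
    hit=ctrl.move_l([*p,z],v=.02,force_limit=25); o=st("lift %s"%hit)
    if hit: break
```

```text
now t10.1 p [ 0.5443 -0.2154  0.1191] F [-0.   0.9  7.4] Mz -0.34 w 0.137 ff 31.7 j6 -0.97
lift False t10.4 p [ 0.5441 -0.2154  0.1209] F [ 2.1 -0.8  0.8] Mz -0.33 w 0.135 ff 31.3 j6 -0.97
lift False t10.6 p [ 0.544  -0.2155  0.123 ] F [-0.  -0.5 -0.6] Mz -0.34 w 0.133 ff 31.2 j6 -0.97
lift False t10.9 p [ 0.5439 -0.2153  0.1263] F [ 0.3  0.6 -0.3] Mz -0.06 w 0.134 ff 31.6 j6 -0.97
```

Run:
```python
from h import *
p=[.5440,-.2154]
hit=ctrl.move_l([*p,.160],v=.06,force_limit=15); st("lift %s"%hit)
if not hit:
    ctrl.move_l([*p,.25],v=.15); st("up")
    save(cam("side"),"f.png",(100,330,260,420),3)
    if abs(telemetry.get_obs()["width"]-.136)<.02:
        ctrl.move_l([.606,.3115,.25],v=.3,frame=down(np.radians(5)) if 0 else None); st("over tray")
```

```text
lift False t11.6 p [ 0.5438 -0.2153  0.16  ] F [-0.2  0.3 -1.5] Mz 0.01 w 0.136 ff 31.5 j6 -0.97
up t12.4 p [ 0.5434 -0.2151  0.249 ] F [ 0.6 -0.6 -1.3] Mz -0.01 w 0.136 ff 31.5 j6 -0.97
over tray t14.3 p [0.606  0.3102 0.2501] F [ 0.5 -0.8 -1.3] Mz -0.02 w 0.134 ff 31.5 j6 -0.10
```

View pics/f.png

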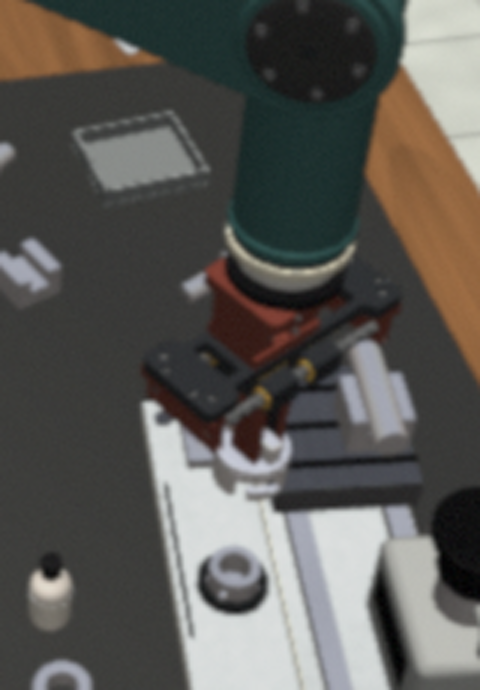

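The cap is off and held, and the bare boss shows at f(235,575). Now I set it down in the tray and measure the boss and lug hole with the arm out of the way.

Run:
```python
from h import *
ctrl.move_l([.606,.3115,.115],v=.15)
hit=ctrl.move_l([.606,.3115,.088],v=.025,force_limit=3); o=st("down %s"%hit)
jaws.set_gripper(0.36); st("open")
ctrl.move_l([.606,.3115,.25],v=.2)
ctrl.dwell(.2)
R=lambda im,k:cv2.resize(im,None,fx=k,fy=k,interpolation=cv2.INTER_CUBIC)
t=cam("top")["frame"][:,:,::-1]; s=cam("side")["frame"][:,:,::-1]
cv2.imwrite("raw_t.png",t);cv2.imwrite("raw_s.png",s)
A=R(t[150:200,270:350],10)[:, :]    # 800x500
top=R(t[155:200,275:345],5.7); 
a=R(t[155:200,278:344],6); b=R(s[230:310,315:365],6)[:480]; c=R(s[120:180,270:340],6)
W=np.zeros((600,800,3),np.uint8); W[:270,:396]=a; W[:480,400:700]=b
W[275:575,:400]=R(s[125:175,265:331],6)[:300,:400] if 0 else cv2.resize(s[125:175,265:331],(400,300),interpolation=cv2.INTER_CUBIC)
cv2.imwrite("pics/g.png",W)
```

```text
down True t16.2 p [0.6058 0.3114 0.0949] F [ 0.4 -0.2  3.3] Mz 0.02 w 0.134 ff 34.6 j6 -0.10
open t16.7 p [0.6061 0.3115 0.0949] F [1.9 0.8 6.3] Mz 0.03 w 0.360 ff 2.8 j6 -0.10
```

View pics/g.png

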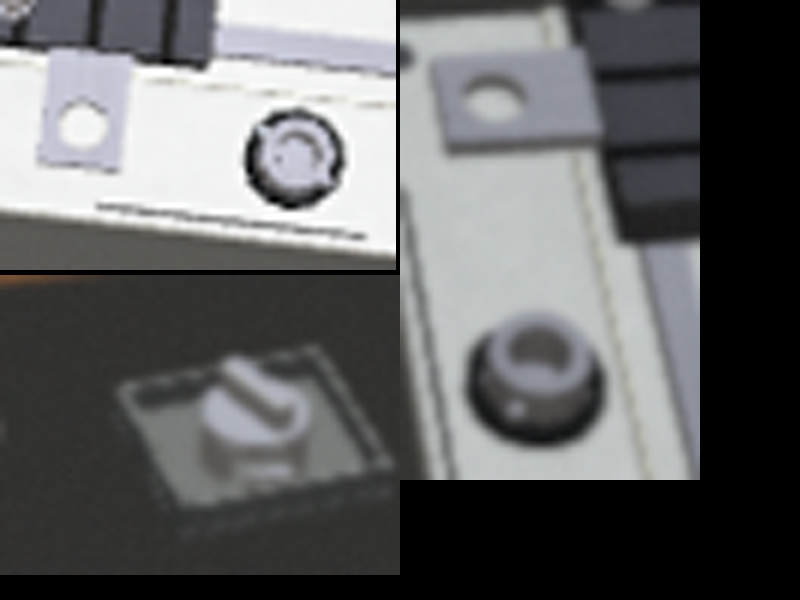

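The cap stands upright in the tray, wing up. In panel a the boss top is at about (297,155) and the hole at (83,125); in panel b they are at about (140,352) and (97,100).

Run:
```python
from h import *
np.set_printoptions(precision=4,suppress=True)
a=lambda u,v:(278+(u+.5)/6-.5,155+(v+.5)/6-.5)
b=lambda u,v:(315+(u+.5)/6-.5,230+(v+.5)/6-.5)
print("boss",*tri(a(297,155),b(140,352)),onz("top",*a(297,155),.1096),onz("side",*b(140,352),.1096))
print("hole",*tri(a(83,125),b(97,100)),onz("top",*a(83,125),.1226),onz("side",*b(97,100),.1226))
t=cv2.imread("raw_t.png");s=cv2.imread("raw_s.png")
# pin masks on granite
for n,im,(r0,r1,c0,c1) in (("top",t,(135,172,208,235)),("side",s,(175,205,315,352))):
    g=cv2.resize(im[r0:r1,c0:c1],None,fx=4,fy=4,interpolation=cv2.INTER_CUBIC).max(2); m=(g>(130 if n=="top" else 90)).astype(np.uint8)
    cs,_=cv2.findContours(m,0,2); k=max(cs,key=cv2.contourArea); bx=cv2.boxPoints(cv2.minAreaRect(k)); h=(k[:,0]+.5)/4-.5+[c0,r0]
    vx,vy,x0,y0=cv2.fitLine(h.astype(np.float32),cv2.DIST_HUBER,0,.01,.01).ravel()
    q=(h-[x0,y0])@[vx,vy]; e=[(x0+vx*w,y0+vy*w) for w in (q.min(),q.max())]
    print(n,[onz(n,*w,.072) for w in e], cv2.contourArea(k)/16)
    # centre of light mask of shank half & whole
    M=cv2.moments(m); print(" centroid",onz(n,M["m10"]/M["m00"]/4+c0-.375,M["m01"]/M["m00"]/4+r0-.375,.076))
```

```text
boss [ 0.5438 -0.2147  0.109 ] [np.float64(0.2), np.float64(0.2)] [ 0.5439 -0.2147  0.1096] [ 0.5434 -0.2151  0.1096]
hole [ 0.5593 -0.0986  0.1202] [np.float64(0.1), np.float64(0.1)] [ 0.559  -0.0986  0.1226] [ 0.5584 -0.1006  0.1226]
top [array([0.68 , 0.13 , 0.072]), array([0.5974, 0.1193, 0.072 ])] 153.1875
 centroid [0.6407 0.1299 0.076 ]
side [array([0.6  , 0.121, 0.072]), array([0.6815, 0.1732, 0.072 ])] 204.375
 centroid [0.6441 0.1389 0.076 ]
```

```bash
sed -i 's/YAW=-0.118/YAW=-0.125/' h.py
python3 - <<'E'
from h import *
f=down(YAW+np.pi/2 if ctrl.ik([.6265,-.0618,.25],down(YAW+np.pi/2)) is not None else YAW-np.pi/2)
P=np.array([.6265,-.0618,0])
ctrl.reach(P+[0,0,.25],f); jaws.set_gripper(.45)
ctrl.move_l(P+[0,0,.175],v=.2)
hit=ctrl.move_l(P+[0,0,.1365],v=.05,force_limit=6); st("down %s"%hit)
if not hit:
    jaws.set_gripper(0); o=st("grip")
    Q=P-.1172*UY+[0,0,.1365]; Q[:2]=[.6109,-.1780]; print(Q)
    # along travel direction from the actual gripped spot
    d=(Q-o["ee_pos"])@UY
    hit=ctrl.move_l(o["ee_pos"]+d*UY,v=.06,force_limit=25); st("slid %s %.4f"%(hit,d))
    print((telemetry.get_obs()["ee_pos"]-Q)@UY)
E
```

```text
down False t21.2 p [ 0.6267 -0.0618  0.1367] F [-0.4  0.2 -0.3] Mz -0.02 w 0.449 ff 0.0 j6 -1.65
grip t21.7 p [ 0.6268 -0.0614  0.1368] F [0.4 2.9 2. ] Mz -0.03 w 0.176 ff 30.0 j6 -1.65
[ 0.6109 -0.178   0.1365]
slid False -0.1177 t23.8 p [ 0.6123 -0.1783  0.1368] F [1.7 0.2 2. ] Mz -0.02 w 0.177 ff 30.0 j6 -1.84
-0.00012203854399796317
```

```bash
cat >> h.py <<'E'
TIP=np.array([.6000,.1160,.0699]); PD=np.array([.951,.309,0]); PD/=np.linalg.norm(PD)
K=TIP+.0622*PD+[0,0,.0098]          # knob centre, lying
N=np.cross(PD,[0,0,1.])
def rotpin(psi,yaw):  # tool orientation with the pin upright, after tilting 81 deg and yawing
    R=Ro.from_rotvec([0,0,yaw])*Ro.from_rotvec(N*np.radians(81))*Ro.from_rotvec(down(psi)); return R
E
python3 - <<'E'
from h import *
st(); jaws.set_gripper(.45); p=telemetry.get_obs()["ee_pos"]; ctrl.move_l([p[0],p[1],.25],v=.25); st("up")
a0=np.arctan2(PD[1],PD[0]); print("K",K,np.degrees(a0))
axis=-(PD*np.cos(np.radians(9))*1)-np.array([0,0,np.sin(np.radians(9))])  # towards the tip
for s in (1,-1):
    psi=a0+s*np.pi/2
    print("pick",s,ctrl.ik([K[0],K[1],.0645],down(psi)))
    for yaw in (0,-.2,-.35):
        for rot in (1,):
            R=rotpin(psi,yaw); t=(Ro.from_rotvec([0,0,yaw])*Ro.from_rotvec(N*np.radians(81))).apply(axis)
            S=np.array([.62,.04,.123]); T=S+R.apply([0,0,.0152])
            print(s,yaw,"tip dir",t.round(2),"tool z",R.apply([0,0,1]).round(2),ctrl.ik(T,R.as_rotvec()),ctrl.ik(T+[0,0,.08],R.as_rotvec()) is not None)
E
```

```text
t23.8 p [ 0.6123 -0.1783  0.1368] F [1.7 0.2 2. ] Mz -0.02 w 0.177 ff 30.0 j6 -1.84
up t25.0 p [ 0.6114 -0.1779  0.2493] F [-0.5  0.4  0.1] Mz -0.01 w 0.447 ff 0.0 j6 -1.84
K [0.65915569 0.13522093 0.0797    ] 18.000074596895914
pick 1 [ 9.97604077e-02  6.18712059e-01  1.48988995e+00 -4.44089210e-16
  1.03299064e+00 -1.78519649e+00]
1 0 tip dir [ 0. -0. -1.] tool z [ 0.94  0.31 -0.16] None False
1 -0.2 tip dir [ 0. -0. -1.] tool z [ 0.98  0.11 -0.16] None False
1 -0.35 tip dir [ 0. -0. -1.] tool z [ 0.99 -0.04 -0.16] None False
pick -1 [ 9.97604077e-02  6.18712059e-01  1.48988995e+00 -8.88178420e-16
  1.03299064e+00  1.35639617e+00]
-1 0 tip dir [ 0. -0. -1.] tool z [ 0.94  0.31 -0.16] None False
-1 -0.2 tip dir [ 0. -0. -1.] tool z [ 0.98  0.11 -0.16] None False
-1 -0.35 tip dir [ 0. -0. -1.] tool z [ 0.99 -0.04 -0.16] None False
```

Run:
```python
from h import *
a0=np.arctan2(PD[1],PD[0])
def tilt(ang,s,yaw): return Ro.from_rotvec([0,0,yaw])*Ro.from_rotvec(N*np.radians(ang))*Ro.from_rotvec(down(a0+s*np.pi/2))
for s in (1,-1):
  for fin in (81,70,60,50,40,30,20):
    ok=[]
    for x in (.45,.5,.55,.6,.65,.7,.75,.8):
      for y in (.06,.2,.3):
       for yaw in (-1.2,-.8,-.4,-.2,0,.3,.7,1.2):
        R=tilt(fin,s,yaw); T=np.array([x,y,.123])+R.apply([0,0,.0152])
        q=ctrl.ik(T,R.as_rotvec())
        if q is not None: ok.append((x,y,yaw,q.round(2).tolist()))
    R=tilt(fin-81,s,0); q=ctrl.ik(K+R.apply([0,0,.0152]),R.as_rotvec())
    print(s,fin,len(ok),ok[:1],ok[-1:],"pick",None if q is None else q.round(2).tolist())
```

```text
1 81 104 [(0.45, 0.06, 0.7, [-0.96, 1.0, 2.26, 1.19, 1.37, 1.46])] [(0.8, 0.3, 1.2, [-0.17, 1.07, 1.24, 1.38, 1.54, 2.39])] pick [0.1, 0.62, 1.49, -0.0, 1.03, -1.79]
1 70 106 [(0.45, 0.06, 0.7, [-0.91, 0.82, 2.29, 1.21, 1.23, 1.61])] [(0.8, 0.3, 1.2, [-0.14, 0.98, 1.26, 1.24, 1.42, 2.48])] pick [0.12, 0.71, 1.31, -0.04, 1.31, -1.75]
1 60 101 [(0.45, 0.06, 0.7, [-0.83, 0.65, 2.29, 1.19, 1.11, 1.78])] [(0.8, 0.3, 1.2, [-0.11, 0.91, 1.25, 1.1, 1.33, 2.59])] pick [0.13, 0.81, 1.15, -0.06, 1.54, -1.74]
1 50 117 [(0.45, 0.06, 0.7, [-0.73, 0.5, 2.27, 1.13, 0.99, 2.01])] [(0.8, 0.3, 1.2, [-0.06, 0.85, 1.24, 0.94, 1.25, 2.73])] pick [0.15, 0.91, 0.99, -0.09, 1.78, -1.73]
1 40 100 [(0.45, 0.06, 0.7, [-0.6, 0.38, 2.23, 1.0, 0.87, 2.29])] [(0.8, 0.3, 1.2, [-0.0, 0.81, 1.2, 0.76, 1.21, 2.89])] pick [0.16, 1.03, 0.82, -0.11, 2.0, -1.74]
1 30 157 [(0.45, 0.06, -1.2, [0.37, 0.32, 2.13, -0.83, 0.7, 0.34])] [(0.8, 0.3, 0.7, [0.11, 0.68, 1.38, 0.56, 0.83, -2.81])] pick [0.16, 1.15, 0.65, -0.15, 2.22, -1.76]
1 20 174 [(0.45, 0.06, -1.2, [0.23, 0.28, 2.08, -0.5, 0.69, -0.08])] [(0.8, 0.3, 0.7, [0.17, 0.7
[... 548 characters left out ...]
, 0.81, 1.15, -0.06, 1.54, 1.4]
-1 50 117 [(0.45, 0.06, 0.7, [-0.73, 0.5, 2.27, 1.13, 0.99, -1.13])] [(0.8, 0.3, 1.2, [-0.06, 0.85, 1.24, 0.94, 1.25, -0.41])] pick [0.15, 0.91, 0.99, -0.09, 1.78, 1.41]
-1 40 105 [(0.45, 0.06, 0.7, [-0.6, 0.38, 2.23, 1.0, 0.87, -0.85])] [(0.8, 0.3, 1.2, [-0.0, 0.81, 1.2, 0.76, 1.21, -0.26])] pick [0.16, 1.03, 0.82, -0.11, 2.0, 1.4]
-1 30 155 [(0.45, 0.06, -1.2, [0.37, 0.32, 2.13, -0.83, 0.7, -2.8])] [(0.8, 0.3, 1.2, [0.06, 0.78, 1.15, 0.56, 1.2, -0.09])] pick [0.16, 1.15, 0.65, -0.15, 2.22, 1.39]
-1 20 177 [(0.45, 0.06, -0.8, [0.14, 0.23, 2.16, -0.43, 0.5, 2.55])] [(0.8, 0.3, 1.2, [0.13, 0.78, 1.1, 0.37, 1.22, 0.07])] pick [0.17, 1.27, 0.49, -0.2, 2.44, 1.35]
```

The plan changes here: tilting the tool back about 41° for the pick lets the pin go in vertical with the tool tilted only 40° forward, so no stand-and-regrasp is needed. I check the path, then pick.

```bash
cat >> h.py <<'E'
A0=np.arctan2(PD[1],PD[0]); S0=np.array([.5438,-.2149,0])
def tilt(ang,s,yaw): return Ro.from_rotvec([0,0,yaw])*Ro.from_rotvec(N*np.radians(ang))*Ro.from_rotvec(down(A0+s*np.pi/2))
def tcp(knob,R,t=.0125): return np.asarray(knob)+R.apply([0,0,t])
E
python3 - <<'E'
from h import *
f=40
for s in (1,-1):
    R=tilt(f-81,s,0)
    print(s,[None if (q:=ctrl.ik(tcp(K+[0,0,h],R),R.as_rotvec())) is None else q.round(2).tolist() for h in (0,.06,.15)])
    for yaw in (-1.,-.85,-.7,-.55,-.4,0.):
        R2=tilt(f,s,yaw)
        print("  ",yaw,[None if (q:=ctrl.ik(tcp(S0+[0,0,h],R2),R2.as_rotvec())) is None else q.round(2).tolist() for h in (.15,.20,.25)])
E
```

```text
1 [[0.16, 1.03, 0.81, -0.11, 2.01, -1.74], [0.16, 0.98, 0.78, -0.12, 2.09, -1.75], [0.16, 0.91, 0.71, -0.13, 2.23, -1.77]]
   -1.0 [None, None, [-0.37, 0.11, 2.07, -0.63, 0.35, -0.72]]
   -0.85 [None, None, [-0.47, 0.09, 2.09, -0.17, 0.26, -1.35]]
   -0.7 [None, None, [-0.57, 0.09, 2.1, 0.43, 0.29, -2.12]]
   -0.55 [[-0.67, 0.3, 2.21, 1.66, 0.27, 2.7], None, [-0.67, 0.09, 2.1, 0.75, 0.4, -2.62]]
   -0.4 [[-0.75, 0.31, 2.19, 1.44, 0.41, 2.74], None, [-0.75, 0.11, 2.07, 0.87, 0.55, -2.91]]
   0.0 [[-0.9, 0.38, 2.05, 1.07, 0.76, 2.67], [-0.9, 0.29, 2.01, 0.95, 0.83, 2.84], [-0.9, 0.2, 1.95, 0.86, 0.91, 2.98]]
-1 [[0.16, 1.03, 0.81, -0.11, 2.01, 1.4], [0.16, 0.98, 0.78, -0.12, 2.09, 1.39], [0.16, 0.91, 0.71, -0.13, 2.23, 1.37]]
   -1.0 [None, None, [-0.37, 0.11, 2.07, -0.63, 0.35, 2.42]]
   -0.85 [None, None, [-0.47, 0.09, 2.09, -0.17, 0.26, 1.79]]
   -0.7 [None, None, [-0.57, 0.09, 2.1, 0.43, 0.29, 1.02]]
   -0.55 [[-0.67, 0.3, 2.21, 1.66, 0.27, -0.44], [-0.67, 0.19, 2.16, 1.1, 0.31, 0.15], [-0.67, 0.09, 2.1, 0.75, 0.4, 0.52]]
   -0.4 [[-0.75, 0.31, 2.19, 1.44, 0.41, -0.4], [-0.75, 0.2, 2.14, 1.11, 0.46, -0.04], [-0.75, 0.11, 2.07, 0.87, 0.55, 0.24]]
   0.0 [[-0.9, 0.38, 2.05, 1.07, 0.76, -0.47], [-0.9, 0.29, 2.01, 0.95, 0.83, -0.3], [-0.9, 0.2, 1.95, 0.86, 0.91, -0.16]]
```

Run:
```python
from h import *
s=-1
for f in (30,25,20):
    R=tilt(f-81,s,0)
    print(f,[None if (q:=ctrl.ik(tcp(K+[0,0,h],R),R.as_rotvec())) is None else q.round(2).tolist() for h in (0,.06,.15)])
    for yaw in (-.85,-.7,-.5):
        R2=tilt(f,s,yaw)
        print("  ",yaw,[None if (q:=ctrl.ik(tcp(S0+[0,0,h],R2),R2.as_rotvec())) is None else q.round(2).tolist() for h in (.14,.20,.25)])
```

```text
30 [[0.16, 1.15, 0.64, -0.15, 2.23, 1.39], [0.16, 1.1, 0.62, -0.16, 2.3, 1.37], [0.16, 1.03, 0.56, -0.18, 2.43, 1.34]]
   -0.85 [[-0.48, 0.3, 2.08, -0.13, 0.24, 1.75], [-0.48, 0.19, 2.02, -0.08, 0.41, 1.69], [-0.48, 0.11, 1.95, -0.06, 0.56, 1.67]]
   -0.7 [[-0.54, 0.29, 2.09, 0.32, 0.25, 1.12], [-0.54, 0.18, 2.02, 0.19, 0.42, 1.26], [-0.54, 0.11, 1.96, 0.15, 0.56, 1.31]]
   -0.5 [[-0.63, 0.3, 2.08, 0.67, 0.36, 0.54], [-0.63, 0.19, 2.01, 0.47, 0.5, 0.76], [-0.63, 0.12, 1.95, 0.38, 0.63, 0.87]]
25 [[0.17, 1.21, 0.56, -0.17, 2.34, 1.37], [0.17, 1.16, 0.54, -0.18, 2.41, 1.35], [0.17, 1.09, 0.48, -0.21, 2.53, 1.31]]
   -0.85 [[-0.48, 0.3, 2.01, -0.06, 0.39, 1.68], [-0.48, 0.2, 1.94, -0.05, 0.56, 1.66], [-0.48, 0.14, 1.88, -0.04, 0.69, 1.65]]
   -0.7 [[-0.53, 0.3, 2.02, 0.16, 0.4, 1.29], [-0.53, 0.2, 1.95, 0.12, 0.56, 1.34], [-0.53, 0.13, 1.88, 0.1, 0.7, 1.36]]
   -0.5 [[-0.6, 0.3, 2.01, 0.4, 0.46, 0.83], [-0.6, 0.21, 1.94, 0.3, 0.61, 0.94], [-0.6, 0.14, 1.88, 0.26, 0.74, 1.0]]
20 [[0.17, 1.27, 0.47, -0.2, 2.45, 1.35], [0.17, 1.22, 0.46, -0.22, 2.51, 1.33], [0.17, 1.15, 0.42, -0.26, 2.62, 1.27]]
   -0.85 [[-0.48, 0.32, 1.94, -0.04, 0.54, 1.65], [-0.48, 0.23, 1.87, -0.03, 0.69, 1.64], [-0.48, 0.16, 1.81, -0.02, 0.82, 1.64]]
   -0.7 [[-0.52, 0.31, 1.94, 0.09, 0.54, 1.36], [-0.52, 0.22, 1.88, 0.07, 0.7, 1.38], [-0.52, 0.16, 1.81, 0.06, 0.82, 1.4]]
   -0.5 [[-0.58, 0.32, 1.94, 0.24, 0.58, 1.0], [-0.58, 0.23, 1.87, 0.2, 0.73, 1.05], [-0.58, 0.17, 1.81, 0.17, 0.85, 1.08]]
```

Run:
```python
from h import *
R=tilt(25-81,-1,0); rv=R.as_rotvec()
ctrl.reach(tcp(K+[0,0,.13],R),rv); jaws.set_gripper(.75); st("pre")
ctrl.move_l(tcp(K+[0,0,.04],R),v=.15)
hit=ctrl.move_l(tcp(K,R),v=.05,force_limit=6); st("at %s"%hit)
if not hit:
    jaws.set_gripper(0); st("grip")
    ctrl.move_l(tcp(K+[0,0,.10],R),v=.1); st("lift")
    t=cam("top")["frame"][:,:,::-1]; s=cam("side")["frame"][:,:,::-1]
    r=lambda im,w,h:cv2.resize(im,(w,h),interpolation=cv2.INTER_CUBIC)
    W=np.zeros((600,800,3),np.uint8); W[:280,:400]=r(t[155:190,300:350],400,280); W[:400,400:800]=r(s[250:300,315:365],400,400)
    W[285:600,:400]=r(s[140:203,305:385],400,315); cv2.imwrite("pics/h.png",W)
```

```text
pre t28.3 p [0.6493 0.132  0.2027] F [-0.1 -0.3 -0.5] Mz 0.00 w 0.751 ff 0.0 j6 1.32
at False t30.0 p [0.6495 0.1321 0.073 ] F [ 0.5 -0.1  0.4] Mz 0.05 w 0.750 ff 0.0 j6 1.37
grip t30.6 p [0.6493 0.1321 0.0729] F [ 1.1 -0.2  1.5] Mz -0.06 w 0.406 ff 30.0 j6 1.37
lift t31.7 p [0.649  0.1319 0.1718] F [-0.7 -0.5 -2.3] Mz 0.03 w 0.404 ff 30.0 j6 1.34
```

View pics/h.png

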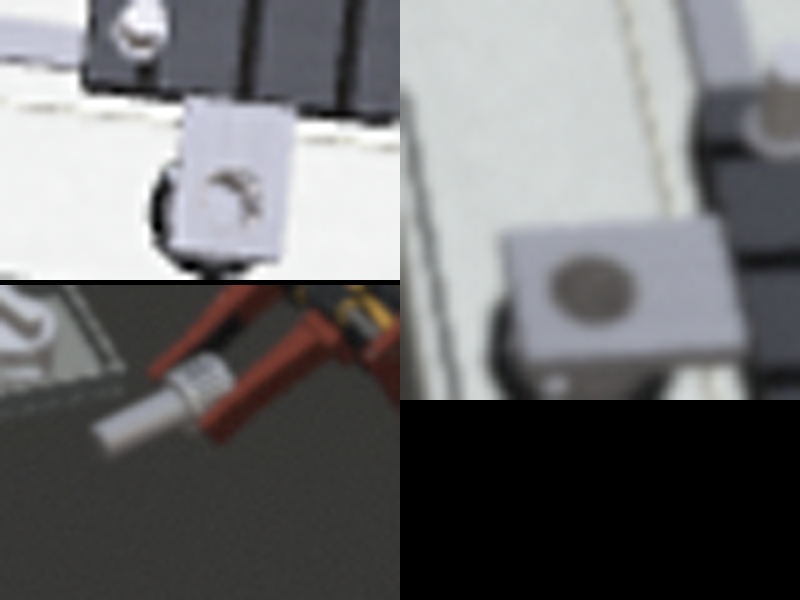

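Panel h shows the knob gripped (36 mm) with the shank pointing at the robot. The lug hole over the bore is at (232,199) in the top panel and (193,290) in the side panel.

Run:
```python
from h import *
np.set_printoptions(precision=4,suppress=True)
pt=(300+232.5/8-.5,155+199.5/8-.5); ps=(315+193.5/8-.5,250+290.5/8-.5)
X,e=tri(pt,ps); h=onz("top",*pt,.1226); h2=onz("side",*ps,.1226); print(X,e,h,h2)
for q in (X,h,h2): print("dx %.4f dy %.4f"%((q-S0)@UX,(q-S0)@UY))
# pre-insertion
R=tilt(25,-1,-.82); rv=R.as_rotvec()
Rm=tilt(-15,-1,-.4); m=np.array([.60,-.02,.30]); print(ctrl.ik(tcp(m,Rm),Rm.as_rotvec()))
ctrl.reach(tcp(K+[-.02,0,.20],tilt(-25,-1,-.2)),tilt(-25,-1,-.2).as_rotvec())
ctrl.reach(tcp(S0+[0,0,.235],R),rv); st("over")
s=cam("side"); t=cam("top"); cv2.imwrite("raw_s2.png",s["frame"][:,:,::-1]); cv2.imwrite("raw_t2.png",t["frame"][:,:,::-1])
o=ctrl.ik(tcp(S0+[0,0,.235],R),rv); 
# where the shank tip should appear
for n in("side","top"):
    c=CAMS.get(n) or t
    f=210/np.tan(np.radians(c["fovy"])/2)
    for z in (.172,.222):
        q=np.linalg.inv(c["T"])@np.r_[S0[:2],z,1]; print(n,z,c["cx"]+f*q[0]/-q[2],c["cy"]-f*q[1]/-q[2])
```

```text
[ 0.544  -0.2179  0.1226] [np.float64(0.9), np.float64(0.9)] [ 0.545  -0.2181  0.1226] [ 0.5431 -0.2179  0.1226]
dx 0.0006 dy -0.0030
dx 0.0016 dy -0.0031
dx -0.0003 dy -0.0030
[-0.1397  0.4628  1.2131 -0.0141  1.7272  1.5165]
over t33.9 p [ 0.5493 -0.2173  0.2223] F [ 1.7 -0.9 -2.2] Mz -0.02 w 0.407 ff 30.0 j6 1.59
side 0.172 340.7579208382145 271.1995564250726
side 0.222 343.07607416398105 256.68658886211455
top 0.172 329.2080451946464 177.29960747170006
top 0.222 330.9652280546428 174.6162116895051
```

The hole looks 2 to 3 mm past the socket axis, which is within tolerance and less than the combined clearance. I aim between the two and feel the way in.

Run:
```python
from h import *
R=tilt(25,-1,-.82)
C=np.array([.544,-.2162,0])
ctrl.move_l(tcp(C+[0,0,.195],R),v=.1); st("tip at .132")
hit=ctrl.move_l(tcp(C+[0,0,.150],R),v=.03,force_limit=5); o=st("ins %s"%hit)
print("tip z", o["ee_pos"][2]-R.apply([0,0,.0125])[2]-.063)
```

```text
tip at .132 t34.6 p [ 0.549  -0.2187  0.1838] F [-0.7  1.1 -2.3] Mz -0.04 w 0.407 ff 30.0 j6 1.59
ins True t35.5 p [ 0.5488 -0.2186  0.1577] F [-0.3  1.   3.8] Mz 0.08 w 0.405 ff 30.0 j6 1.59
tip z 0.10600333758923605
```

The tip went through the lug and stopped at about the boss top, so a small spiral search comes next.

Run:
```python
from h import *
R=tilt(25,-1,-.82)
z0=.1577-R.apply([0,0,.0125])[2]
for dx,dy in [(0,.0015),(-.0015,.001),(.0015,.001),(0,.003),(-.0025,-.0005),(.0025,-.0005),(-.002,.003),(.002,.003),(0,-.0015)]:
    C=np.array([.544,-.2162,0])+dx*UX+dy*UY
    p=telemetry.get_obs()["ee_pos"]
    ctrl.move_l(tcp(C+[0,0,z0+.0012],R),v=.03)
    hit=ctrl.move_l(tcp(C+[0,0,.150],R),v=.025,force_limit=5); o=st("%s %s %s"%(dx,dy,hit))
    z=o["ee_pos"][2]-R.apply([0,0,.0125])[2]; print("  tip z %.4f"%(z-.063))
    if z<z0-.004: break
```

```text
0 0.0015 False t36.7 p [ 0.5489 -0.2173  0.1388] F [ 0.3  0.  -0.9] Mz 0.00 w 0.399 ff 30.0 j6 1.60
  tip z 0.0871
```

Run:
```python
from h import *
R=tilt(25,-1,-.82); C=np.array([.544,-.2162,0])+.0015*UY
hit=ctrl.move_l(tcp(C+[0,0,.1425],R),v=.03,force_limit=6); st("low %s"%hit)
jaws.set_gripper(.7); st("open"); ctrl.dwell(.2)
ctrl.move_l(tcp(C+[0,0,.25],R),v=.2); jaws.set_gripper(0); 
# shut fingers tool down, press on the knob
d=down(np.radians(-30)); P=telemetry.get_obs()["ee_pos"]
ctrl.reach([.544,-.2149,.21],d)
hit=ctrl.move_l([.544,-.2149,.143],v=.04,force_limit=6); st("press %s"%hit)
ctrl.move_l([.544,-.2149,.26],v=.2); st("up")
```

```text
low False t37.1 p [ 0.5487 -0.2172  0.1309] F [-0.4  0.3 -2. ] Mz -0.03 w 0.405 ff 30.0 j6 1.60
open t37.7 p [ 0.5489 -0.2173  0.1313] F [ 0.2  0.7 -0.2] Mz 0.00 w 0.705 ff 0.0 j6 1.60
press True t42.5 p [ 0.5439 -0.2149  0.1454] F [-0.3  0.3  3.8] Mz 0.02 w 0.010 ff 2.5 j6 0.03
up t43.2 p [ 0.5434 -0.2146  0.259 ] F [-0.1 -0.3  0.1] Mz 0.03 w 0.008 ff 0.0 j6 0.03
```

The knob top is at z = 0.1454, exactly the seated height above the boss contact height I felt (0.1064 + 13 + 26 mm). The cap is in the tray and the arm is clear, so I hand in.

Run:
```python
from h import *
ctrl.dwell(.3); print(ctrl.sign_off()); st("end")
```

```text
the job is handed in; nothing more can be done
None
the job is handed in; nothing more can be done
```

I handed the job in with the cap upright in the tray, the table at the lock position to within my measurement error (about 3 mm, limit 5 mm), and the transit pin seated on the lug; the hand-in returned no verdict.

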